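# Stamp the delivery slip in the green press

### The arm

A 6-joint arm with a two-finger parallel gripper is mounted at the origin on the work surface. World frame = base frame: x ahead of the robot, y to its left, z up, the work surface at z = 0. Lengths are in m, angles in degrees, forces in N, time in s.
With the tool pointing down it reaches from about 0.4 to 0.825 m from the base axis. Payload 7 kg.
Tool frame: the origin (TCP) lies midway between the tips of the shut fingers; the grasp point (between the pads) lies 19 mm behind it (grip_depth is the distance from the TCP to the grasp point, in m); z points along the fingers, y is the direction in which the jaws open and shut (so a half turn about z gives the same grasp; the last joint's range is limited). The gripper opens to 88 mm and grips with 3 to 60 N. Pads are 19 mm wide; open, the fingers measure 130 mm over their backs; the gripper's body (78 mm by 193 mm) begins 47 mm behind the grasp point.
Start: joints at [-50.816, 20.546, 0.682, 0, -70.136, -16.507], TCP at [0.26, -0.623, 0.227] pointing down, gripper open.
Joint ranges: [-176.03, 176.03], [-82.01, 121.73], [-58.28, 71.71], [-173.87, 95.51], [-174.79, -0.11], [-173.66, 173.66]. Speed limits (degrees/s): [136.94, 136.94, 172.46, 180, 180, 180].

### API

Orientations are given as [roll, pitch, yaw] about the fixed x, y, z axes, in that order (R = Rz(yaw) Ry(pitch) Rx(roll)).
In Python, from plant import * gives the robot as it stands.
- The arm moves only by the shell command python3 -m inch 'ROWS'. ROWS is JSON, a list of rows, each an object of numbers: "ax", "ay", "az": the turn, a rotation vector about the tool's x, y, z in degrees; "dx", "dy", "dz": the shift along the tool's x, y, z in mm; "fingers": the finger opening in mm, from 0 to 87.6. In form: [{"ax": .., "ay": .., "az": .., "dx": .., "dy": .., "dz": .., "fingers": ..}, ...]. A call has 1 to 8 rows; each row is the pose to reach, as a shift and turn from the pose commanded when the call began, along the tool's axes at that moment; what a row does not reach only later rows make up. A row lasts 1/8 s, in which the tool goes at most 62.5 mm and 10.7 degrees, less where a joint would pass 70% of its speed; a pose out of reach is approached as far as the arm can. A call with a gripper value outside its range is refused whole. The fingers move at their own pace and stop on an object; the grip force is fixed at half the most. Time passes only in rows, so rows that repeat a pose let the fingers close. It gives the time, the measured TCP pose, the force and the opening at its end, in the units of the state.
- get_obs(): the state, without advancing time (a new reading comes with each control period).
- snapshot(name): name is "side" or "top" or "wrist"; returns a dict with "image" (384x512x3 uint8, red, green, blue), "fx", "fy", "cx", "cy" (pixels), "rvec" (rotation vector, rad) and "tvec" (3), from world to camera coordinates, as OpenCV has them. Camera axes: x right, y down, z forward; pixel columns grow to the right and rows downward; lengths in m; the calibration is good to about 2 mm. A picture is of the moment at which its call begins. There is no depth.
- close_job(): hands the job in, once; it reports no verdict.
Trained networks look in the newest picture that a camera, given by its name, has taken for a name from the list of things; names that differ only in an ending like _2 or _b are one class to them, and where a whole thing is asked for, a point or a joint stands for the part that bears it (a point fixed in the world has none). Each returns a list of dicts, best first, with "score" (0 to 1); they miss things now and then, are a little off and sometimes report something else, mostly with a low value. They report only what shows in the picture. A call takes as long as a camera call.
- search_frame(target, camera): "bbox" ([centre column, centre row, width, height] in pixels, round what is visible of it).
- trace(target, camera): "mask" (384x512 bool, what is visible of it) and "bbox" ([centre column, centre row, width, height] in pixels, round what is visible of it).
- landmark_of(target, camera): "position" ([column, row] in pixels: a listed point, or the origin of a listed thing).
The state is a dict: "clock": time; "joint_pos": joint angles; "qvel": joint speeds; "tau": joint torques, N m; "tool_pos": TCP position; "orientation": TCP orientation; "force": force on the tool from outside, world axes, zero at the start; "moment": the same for the moment, N m; "opening": finger opening in m.
Only numpy, scipy, OpenCV 4.12 (cv2) and the standard library are available. Lean on these libraries where they do the work, as an engineer would, in place of code of your own. Each camera call takes 0.05 s, during which the arm holds its last target.

### The job

The slip of an accepted delivery is already lying in the green-headed stamp press on the receiving bench. Push the green plunger head straight down to its stop, keep it there for about a second so that the print takes, then let it spring fully back up. Do not press the red-headed or the blue-headed press.

Things in the scene. Friction and masses are not known exactly. Their poses are not given: they have to be found in the camera images.
- green_head (a point): Centre of the flat top of the green plunger head, a round knob 44 mm across and 22 mm tall; its top is 152 mm above the bench at rest and moves down with the plunger. z is up. It stands on a grey press screwed to the bench: base 130 x 85 mm, frame below 105 mm, turned up to about 30 degrees, white slip on its bed.
- plunger_green (a joint): Travel of the green plunger in m: 0 up at rest, 0.020 at the stop (head top then 132 mm above the bench). It goes straight down. A damped spring returns it: about 4 N to start it, rising to about 11 N at the stop.
- plunger_red (a joint): Travel of the red-headed press's plunger in m, same press and spring, 0 up at rest; to be left alone. The three heads stand at least 150 mm apart, in any order.
- plunger_blue (a joint): Travel of the blue-headed press's plunger in m, same press and spring, 0 up at rest; to be left alone. Nothing else near the presses is taller than 110 mm; a pump bottle 210 mm tall stands out on the right (-y).

How it is judged (in metres and radians):
On the way:
1. the green plunger is held down at its stop for half a second (value of joint plunger_green above 0.0175 m), for 0.5 s.
At the end, for the whole second after the job is handed in: After the green plunger was held within 2.5 mm of its stop for half a second, all three plungers are up again, within 3 mm of rest (value of joint each of plunger_green, plunger_red, plunger_blue below 0.003 m); the robot touches nothing.
It fails at once if the red-headed press is pressed (more than 5 mm) (value of joint plunger_red above 0.005 m).
It fails at once if the blue-headed press is pressed (more than 5 mm) (value of joint plunger_blue above 0.005 m).
It also fails if it takes over 24 s, if anything falls off the work surface, if the arm or the gripper's body presses on something with over 40 N, if the wrist force passes 120 N, or if a joint passes its speed limit or range.

## Working session

There is one attempt and no reset: what is moved stays moved. The work goes in short steps, Python scripts to look and compute and a shell command to move; the robot and the scene stay as the last step left them, time stands still between calls to the robot, and variables do not carry over. Pictures are saved under pics/ and viewed, and the job is handed in when it is done.

```bash
mkdir -p pics; ls; cat > h.py <<'E'
from plant import *
import numpy as np, cv2
from scipy.spatial.transform import Rotation as R
def ray(s,uv):
    Rm=cv2.Rodrigues(np.array(s["rvec"],float))[0];t=np.array(s["tvec"],float).ravel()
    d=Rm.T@np.array([(uv[0]-s["cx"])/s["fx"],(uv[1]-s["cy"])/s["fy"],1.]);return -Rm.T@t,d/np.linalg.norm(d)
def atz(s,uv,z):
    c,d=ray(s,uv);return c+d*(z-c[2])/d[2]
def proj(s,p):
    return cv2.projectPoints(np.array([p],float),np.array(s["rvec"],float),np.array(s["tvec"],float),np.array([[s["fx"],0,s["cx"]],[0,s["fy"],s["cy"]],[0,0,1.]]),None)[0].ravel()
E
python3 - <<'E'
from h import *
o=get_obs();print(o["clock"],o["tool_pos"],o["orientation"],o["force"],o["opening"])
S={}
for n in("top","side"):
    s=S[n]=snapshot(n);cv2.imwrite(f"pics/{n}0.png",s["image"][:,:,::-1])
    l=landmark_of("green_head",n);print(n,l[:3])
    for q in l[:2]:print(atz(s,q["position"],.152))
    for r in("plunger_red","plunger_blue"):
        b=search_frame(r,n);print(r,b[:2]); 
E
```

```text
pics
0.0 [ 0.26004175 -0.62237399  0.22563497] [ 1.79906522e+02 -7.13136587e-03 -1.57329907e+02] [-0.38352069  0.11707219  0.52530083] 0.08748690118943885
top [{'position': [356.3, 196.1], 'score': 0.82}]
[ 0.53294205 -0.21289868  0.152     ]
plunger_red [{'bbox': [267.6, 181.1, 21.2, 30.3], 'score': 0.9}]
plunger_blue [{'bbox': [154.1, 198.4, 29.9, 26.1], 'score': 0.56}]
side [{'position': [262.1, 122.6], 'score': 0.81}]
[ 0.52914092 -0.21215068  0.152     ]
plunger_red [{'bbox': [226.5, 190.1, 28.8, 50.1], 'score': 0.9}]
plunger_blue []
```

View pics/top0.png

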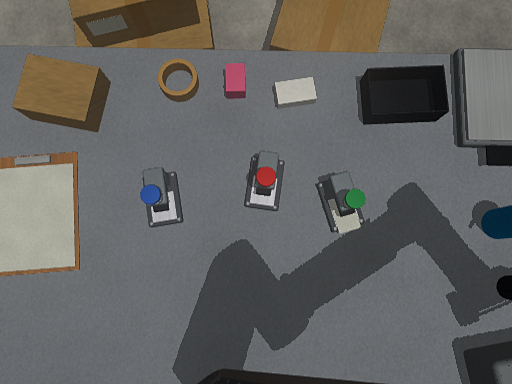

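View pics/side0.png

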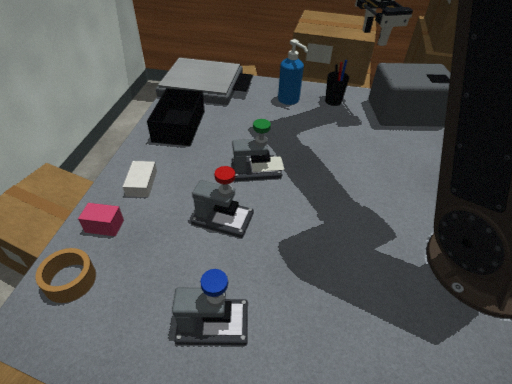

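The two views agree on the green head: top about (356,198), side about (262,125). Red and blue are well apart, and the bottle is off to the right. Next I'll refine by colour and work out the shift.

```bash
python3 - <<'E'
from h import *
A=[];b=[]
for n in("top","side"):
    s=snapshot(n);hsv=cv2.cvtColor(s["image"],cv2.COLOR_RGB2HSV)
    m=cv2.inRange(hsv,(50,120,40),(80,255,255));k,_,st,c=cv2.connectedComponentsWithStats(m)
    i=1+np.argmax(st[1:,4]);print(n,c[i],st[i],atz(s,c[i],.152 if n=="top" else .143))
    C,d=ray(s,c[i]);P=np.eye(3)-np.outer(d,d);A.append(P);b.append(P@C)
print("tri",np.linalg.solve(sum(A),sum(b)))
s=snapshot("top");print("red",atz(s,(266,176),.152),"blue",atz(s,(150,195),.152),"bottle",atz(s,(485,222),.15))
o=get_obs();Rm=R.from_euler("xyz",o["orientation"],degrees=True).as_matrix();print(Rm.round(3))
for t in([.531,-.2125,.2257],):print(Rm.T@(np.array(t)-o["tool_pos"])*1000)
E
```

```text
top [354.80906149 198.41423948] [345 189  20  20 309] [ 0.52780192 -0.20958465  0.152     ]
side [261.29126214 125.36893204] [253 119  18  14 206] [ 0.5309463  -0.21302605  0.143     ]
tri [ 0.52989994 -0.21158564  0.14390465]
red [ 0.57361545 -0.01641486  0.152     ] blue [0.52682542 0.23460001 0.152     ] bottle [ 0.4820195  -0.49000701  0.15      ]
[[-0.923 -0.386  0.   ]
 [-0.386  0.923  0.   ]
 [-0.     0.    -1.   ]]
[-408.01686721  274.17216911    0.85880482]
```

```bash
python3 -m inch '[{"dx":0,"dy":0,"dz":-30,"fingers":0},{"dx":-45,"dy":30,"dz":-30,"fingers":0},{"dx":-95,"dy":64,"dz":-30,"fingers":0},{"dx":-145,"dy":98,"dz":-30,"fingers":0},{"dx":-195,"dy":131,"dz":-30,"fingers":0},{"dx":-245,"dy":165,"dz":-30,"fingers":0},{"dx":-295,"dy":199,"dz":-30,"fingers":0},{"dx":-340,"dy":229,"dz":-30,"fingers":0}]'
python3 -c "
from h import *
o=get_obs();Rm=R.from_euler('xyz',o['orientation'],degrees=True).as_matrix();print(Rm.T@(np.array([.530,-.2115,.20])-o['tool_pos'])*1000,o['orientation'])"
```

```text
[-407.47929474  275.48009966   26.55881131] [ 1.79999316e+02  9.72111855e-04 -1.57322088e+02]$[0]: bad value
```

```bash
python3 -m inch '[{"ax":0,"ay":0,"az":0,"dx":0,"dy":0,"dz":-30,"fingers":0},{"ax":0,"ay":0,"az":0,"dx":-45,"dy":30,"dz":-30,"fingers":0},{"ax":0,"ay":0,"az":0,"dx":-95,"dy":64,"dz":-30,"fingers":0},{"ax":0,"ay":0,"az":0,"dx":-145,"dy":98,"dz":-30,"fingers":0},{"ax":0,"ay":0,"az":0,"dx":-195,"dy":131,"dz":-30,"fingers":0},{"ax":0,"ay":0,"az":0,"dx":-245,"dy":165,"dz":-30,"fingers":0},{"ax":0,"ay":0,"az":0,"dx":-295,"dy":199,"dz":-30,"fingers":0},{"ax":0,"ay":0,"az":0,"dx":-340,"dy":229,"dz":-30,"fingers":0}]'
python3 -c "
from h import *
o=get_obs();Rm=R.from_euler('xyz',o['orientation'],degrees=True).as_matrix();print(Rm.T@(np.array([.530,-.2115,.20])-o['tool_pos'])*1000,o['orientation'])"
```

```text
clock: 1.55
tool_pos: [0.4866, -0.2785, 0.257]
orientation: [-180.0, 0.0, -157.3]
force: [0.7, -0.9, 0.4]
opening: 0.0133
[-65.87187936  45.07586148  57.01125749] [-1.79971160e+02  4.15138052e-02 -1.57292039e+02]
```

```bash
python3 -m inch '[{"ax":0,"ay":0,"az":0,"dx":-45,"dy":30,"dz":10,"fingers":0},{"ax":0,"ay":0,"az":0,"dx":-67,"dy":45,"dz":30,"fingers":0},{"ax":0,"ay":0,"az":0,"dx":-67,"dy":45,"dz":45,"fingers":0},{"ax":0,"ay":0,"az":0,"dx":-67,"dy":45,"dz":45,"fingers":0}]'
python3 - <<'E'
from h import *
o=get_obs();p=o["tool_pos"];Rm=R.from_euler('xyz',o['orientation'],degrees=True).as_matrix();print(p,o["force"],Rm.T@(np.array([.530,-.2115,.152])-p)*1000)
for n in("top","side","wrist"):
    s=snapshot(n);im=s["image"][:,:,::-1].copy()
    for q,c in((p,(0,0,255)),([.530,-.2115,.152],(255,0,255))):
        u=proj(s,q);print(n,u);cv2.circle(im,tuple(int(v) for v in u.round()),2,c,-1)
    cv2.imwrite(f"pics/{n}1.png",im)
    l=landmark_of("green_head",n)
    for a in l[:1]:print(a,atz(s,a["position"],.152))
cv2.imwrite("pics/j1.png",np.vstack([cv2.resize(cv2.imread("pics/side1.png")[60:220,170:370],(500,400)),cv2.resize(cv2.imread("pics/wrist1.png"),(500,200))]) )
E
```

```text
clock: 2.05
tool_pos: [0.5292, -0.2131, 0.2104]
orientation: [179.9, -0.1, -157.3]
force: [0.5, -0.9, 0.2]
opening: 0.0005
[ 0.52917203 -0.21312412  0.21042832] [ 0.5242955  -0.87041738  0.21592597] [-1.51938449  1.10885054 58.42647905]
top [363.61404238 193.53446718]
top [355.67670393 197.42848682]
{'position': [356.3, 196.1], 'score': 0.75} [ 0.53294205 -0.21289868  0.152     ]
side [263.19725079 101.399794  ]
side [261.71170368 122.70346792]
{'position': [261.8, 122.4], 'score': 0.76} [ 0.5300093  -0.21284151  0.152     ]
wrist [255.3986412  233.02392316]
wrist [256.50812685 206.75218646]
{'position': [257.1, 207.9], 'score': 0.62} [ 0.53071526 -0.21067886  0.152     ]
```

View pics/side1.png

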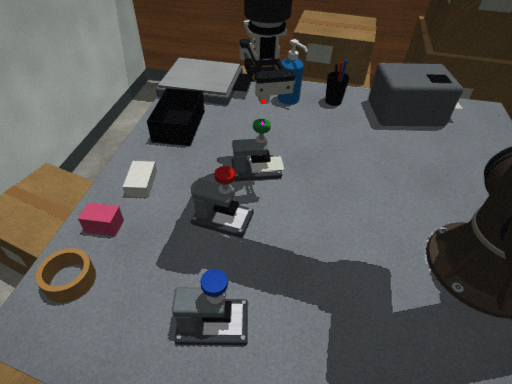

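View pics/wrist1.png

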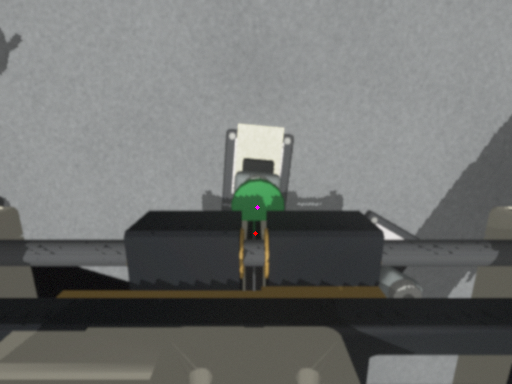

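Wrist view: the green head (257,207) sits straight under the shut fingers, within 2 mm. Going down, slowly at the end.

```bash
python3 -m inch '[{"ax":0,"ay":0,"az":0,"dx":-1,"dy":1,"dz":30,"fingers":0},{"ax":0,"ay":0,"az":0,"dx":-1,"dy":1,"dz":50,"fingers":0},{"ax":0,"ay":0,"az":0,"dx":-1,"dy":1,"dz":57,"fingers":0},{"ax":0,"ay":0,"az":0,"dx":-1,"dy":1,"dz":62,"fingers":0},{"ax":0,"ay":0,"az":0,"dx":-1,"dy":1,"dz":67,"fingers":0},{"ax":0,"ay":0,"az":0,"dx":-1,"dy":1,"dz":72,"fingers":0},{"ax":0,"ay":0,"az":0,"dx":-1,"dy":1,"dz":75,"fingers":0},{"ax":0,"ay":0,"az":0,"dx":-1,"dy":1,"dz":75,"fingers":0}]'
```

```text
clock: 3.35
tool_pos: [0.5306, -0.2121, 0.1379]
orientation: [-180.0, 0.0, -157.3]
force: [-5.0, 0.0, 8.7]
opening: 0.0003
```

```bash
python3 -m inch '[{"ax":0,"ay":0,"az":0,"dx":0,"dy":0,"dz":2,"fingers":0},{"ax":0,"ay":0,"az":0,"dx":0,"dy":0,"dz":4,"fingers":0},{"ax":0,"ay":0,"az":0,"dx":0,"dy":0,"dz":6,"fingers":0},{"ax":0,"ay":0,"az":0,"dx":0,"dy":0,"dz":6,"fingers":0}]'
```

```text
clock: 3.85
tool_pos: [0.5306, -0.2121, 0.1324]
orientation: [-179.9, 0.0, -157.3]
force: [-5.1, -0.1, 9.5]
opening: 0.0004
```

```bash
python3 -m inch '[{"ax":0,"ay":0,"az":0,"dx":0,"dy":0,"dz":1,"fingers":0},{"ax":0,"ay":0,"az":0,"dx":0,"dy":0,"dz":1,"fingers":0},{"ax":0,"ay":0,"az":0,"dx":0,"dy":0,"dz":1,"fingers":0}]'
```

```text
clock: 4.22
tool_pos: [0.5307, -0.2121, 0.1322]
orientation: [-179.9, 0.1, -157.3]
force: [-7.5, 2.7, 15.6]
opening: 0.0007
```

The force rose past the spring's 11 N while z stayed at 132 mm, so the plunger is on its stop. Holding, with pictures as a check.

```bash
python3 -m inch '[{"ax":0,"ay":0,"az":0,"dx":0,"dy":0,"dz":0.5,"fingers":0},{"ax":0,"ay":0,"az":0,"dx":0,"dy":0,"dz":0.5,"fingers":0},{"ax":0,"ay":0,"az":0,"dx":0,"dy":0,"dz":0.5,"fingers":0},{"ax":0,"ay":0,"az":0,"dx":0,"dy":0,"dz":0.5,"fingers":0},{"ax":0,"ay":0,"az":0,"dx":0,"dy":0,"dz":0.5,"fingers":0},{"ax":0,"ay":0,"az":0,"dx":0,"dy":0,"dz":0.5,"fingers":0},{"ax":0,"ay":0,"az":0,"dx":0,"dy":0,"dz":0.5,"fingers":0},{"ax":0,"ay":0,"az":0,"dx":0,"dy":0,"dz":0.5,"fingers":0}]'
python3 - <<'E'
from h import *
s=snapshot("side");im=s["image"][:,:,::-1]
cv2.imwrite("pics/press.png",cv2.resize(im[50:200,160:360],(800,600)))
for z in(.152,.132):print(proj(s,[.530,-.2115,z]))
E
```

```text
clock: 5.22
tool_pos: [0.5307, -0.2122, 0.1322]
orientation: [-179.9, 0.1, -157.3]
force: [-9.0, 5.1, 19.6]
opening: 0.0004
[261.71170368 122.70346792]
[261.38330722 129.44280732]
```

View pics/press.png

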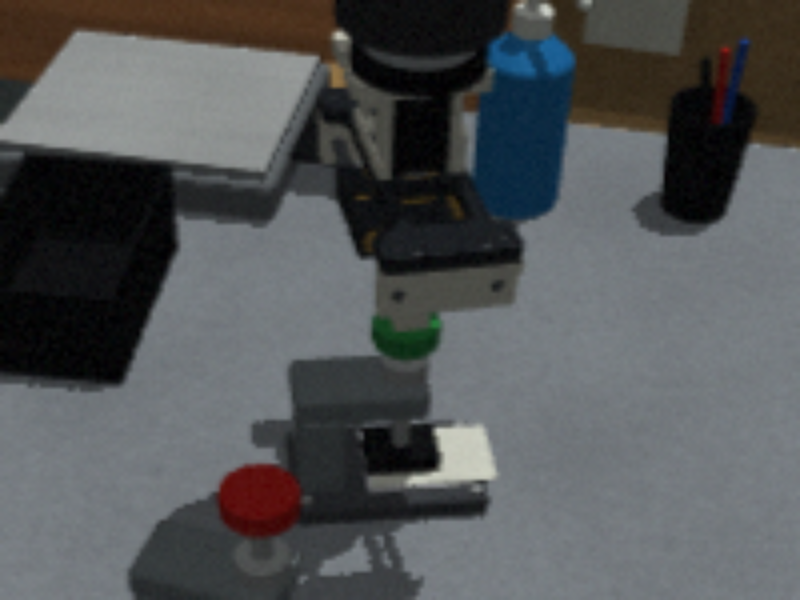

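The fingertip is on the green head (crop (405,330)), the head is down and the stamp block is on the slip; red is up. Retracting straight up.

```bash
python3 -m inch '[{"ax":0,"ay":0,"az":0,"dx":0,"dy":0,"dz":-8,"fingers":0},{"ax":0,"ay":0,"az":0,"dx":0,"dy":0,"dz":-18,"fingers":0},{"ax":0,"ay":0,"az":0,"dx":0,"dy":0,"dz":-35,"fingers":0},{"ax":0,"ay":0,"az":0,"dx":0,"dy":0,"dz":-70,"fingers":0},{"ax":0,"ay":0,"az":0,"dx":0,"dy":0,"dz":-110,"fingers":0},{"ax":0,"ay":0,"az":0,"dx":0,"dy":0,"dz":-110,"fingers":0},{"ax":0,"ay":0,"az":0,"dx":0,"dy":0,"dz":-110,"fingers":0},{"ax":0,"ay":0,"az":0,"dx":0,"dy":0,"dz":-110,"fingers":0}]'
python3 - <<'E'
from h import *
s=snapshot("side");im=s["image"][:,:,::-1]
cv2.imwrite("pics/end.png",cv2.resize(im,(768,576)))
hsv=cv2.cvtColor(s["image"],cv2.COLOR_RGB2HSV);m=cv2.inRange(hsv,(50,120,40),(80,255,255));k,_,st,c=cv2.connectedComponentsWithStats(m)
i=1+np.argmax(st[1:,4]);print(c[i],st[i]);print(landmark_of("green_head","side")[:1],get_obs()["force"])
E
```

```text
clock: 6.28
tool_pos: [0.5302, -0.2117, 0.2383]
orientation: [180.0, -0.1, -157.3]
force: [-0.2, -0.4, -0.5]
opening: 0.0002
[261.42708333 125.41145833] [253 119  17  14 192]
[{'position': [261.7, 121.2], 'score': 0.56}] [-0.15880439  0.30089364 -0.99187003]
```

View pics/end.png

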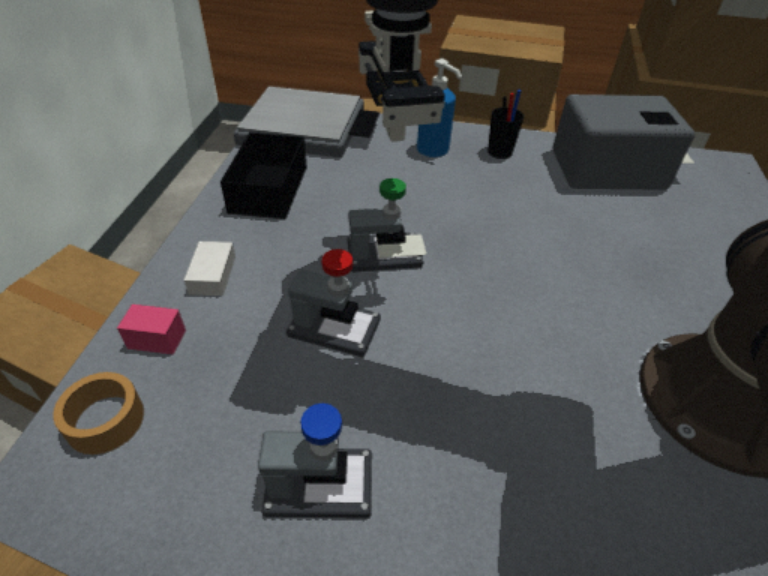

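The green head is back at its starting pixel position (261.4,125.4 against 261.3,125.4). Red and blue are untouched and the arm is clear.

```bash
python3 -c "
from plant import *
print(close_job())"
```

```text
the job is handed in; nothing more can be done
None
```

I pressed the green plunger to its stop, held it there for over 1 s with the fingers shut, and let it spring back up. I handed the job in at about 6.3 s; no verdict is reported.

- **At the stop:** the TCP stayed at 132.2 mm while the upward force rose from 9.5 to 19.6 N, above the spring's 11 N. The side picture showed the stamp block on the slip. A small sideways force, up to about 10 N, also built up during the hold, well under the limits.
- **After release:** the green head was back at its starting pixel position, within 0.2 px. The red and blue heads looked unmoved by eye; I did not measure them. The tool was about 86 mm above the green head with about zero force.
- **Disagreements:** the camera estimates of the head position differed by up to about 5 mm, harmless on a 44 mm knob. The first move call was refused for missing keys, and nothing moved.

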